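Put the paint tins away through the dust flap

TASK

Put the three paint tins away in the dust-proof storage box without picking any of them up. Press down the lip on the fence side of the loading tray so that the tray tips and all three tins slide into a single row against the fence, let the tray come back level, then push the row along the fence through the spring flap until all three tins have dropped into the box and the flap has swung fully shut behind them. Do not disturb the other things on the table.

Things in the scene. Friction and masses are not known exactly. Their poses are not given: they have to be found in the camera images.
- loader: Fixed unit: tipping tray on a low stand, storage box joined to its end. Origin on the table under the middle of the tipping axis; z up, y along the tray (box at the -y end), fence on the +x side. The tray's top face (deck) is at z = 75 mm, x -78 to 78, y -100 to 150 mm, ends open, rim 8 mm high along -x. The box: x -35 to 125, y -275 to -104 mm, 113 mm high, plywood, clear top and clear +x side.
- port (a point): Middle of the lower edge of the port in the box's front wall (loader x 58, y -104, z 75): 64 mm wide, 31 mm high, wall 5 mm thick. From 3 mm in front of the wall a slide falls at 40 degrees into the box: a tin pushed until its rear end is within 5 mm of the wall tips and glides in. While only partly in, the flap can push it back out. A row along the fence is in line with the port; elsewhere tins meet solid wall.
- box_floor (a point): Centre of the storage box's inner floor, 5 mm above the table; inside, the box is 150 by 161 mm. Axes as loader.
- flap (a joint): Angle of the grey dust flap (60 by 34 by 3 mm) that closes the port: hinged along the port's upper edge, 0 = hanging shut, grows to 1.4 rad as its lower edge swings into the box. A weak spring (under 0.5 N at its lower edge) shuts it.
- tray (a joint): Tipping angle of the tray about the level axis along loader y through x = 0, z = 75 mm: 0 = level (on a stop), grows to 0.44 rad (stop) as the fence side is pressed down. A damped spring brings it back level in about a second; holding the lip down takes 3 to 6 N. The tins begin to slide between 0.15 and 0.3 rad.
- lip (a point): Middle of the black pad on the press lip, a plate 90 mm along y by 52 mm that sticks out from the tray beyond the fence, level with the deck. The point is on its upper face, 112 mm from the tipping axis (tray level: loader x 112, y 25, z 75 mm), and moves with the tray (48 mm lower when fully tipped).
- fence (a point): Foot of the fence's inner face on the deck, middle of its length (tray level: loader x 78, y 25, z 75 mm). The fence is an upright wall 14 mm high and 6 mm thick along the tray's whole +x edge. Moves with the tray: x points out through the fence, y along it, z up from the deck.
- tin_a: Closed rectangular steel paint tin, 40 (x) by 48 (y) by 20 mm high, 80 g; origin at the centre of its underside. Lies loose on the tray.
- tin_b: A tin just like tin_a.
- tin_c: A slightly smaller tin, 40 (x) by 38 (y) by 20 mm high; origin at the centre of its underside.
- rinse_tub: Bystander: grey open plastic brush-rinsing tub with a divider, 120 by 150 by 90 mm; origin at the centre of its underside.
- palette: Bystander: round white ceramic palette with wells, 158 mm across, 14 mm high; origin at the centre of its underside.
- tumbler: Bystander: drinks tumbler, 72 mm across, 120 mm high; origin at the centre of its underside.
- brush: Bystander: paint brush 200 mm long lying on the table; origin at the middle of its underside.

How it is judged:
By the outcome, as a careful person would: the job done as asked, in the order asked, and still so for the second after the job is handed in, with the robot touching nothing.
It also fails if it takes over 48 s, if anything falls off the work surface, if the arm or the gripper's body presses on something with over 40 N, if the wrist force passes 120 N, or if a joint passes its speed limit or range.

ROBOT

A 7-joint arm with a two-finger parallel gripper is mounted at the origin on the work surface. World frame = base frame: x ahead of the robot, y to its left, z up, the work surface at z = 0. Lengths are in m, angles in rad, forces in N, time in s.
With the tool pointing down it reaches from about 0.425 to 0.8 m from the base axis. Payload 8.3 kg.
Tool frame: the origin (TCP) lies at the very end of the fingers, on their centre line; the grasp point (between the pads) lies 19 mm behind it (ctrl.grip_depth is the distance from the TCP to the grasp point, in m); z points along the fingers, y is the line along which they close (so a half turn about z gives the same grasp; the last joint's range is limited). The gripper opens to 85 mm and grips with 20 to 120 N. Pads are 22 mm wide; open, the fingers measure 114 mm over their backs; the gripper's body (76 mm by 85 mm) begins 54 mm behind the grasp point. The pads swing forward as they close: fully open they stand 13 mm farther back than shut.
Start: joints at [1.224, 0.383, 0.016, 1.37, -0.006, 1.388, -0.046], TCP at [0.175, -0.6, 0.231] pointing down, gripper open.
Joint ranges: [-2.95, 2.95], [-0.25, 2.06], [-1.52, 1.56], [0.18, 2.33], [-1.44, 4.58], [0.02, 2.06], [-3.01, 3.01]. Speed limits (rad/s): [2.39, 2.39, 3.01, 3.01, 3.14, 3.14, 3.14].

INTERFACE

Orientations are given as a unit quaternion [x, y, z, w].
In Python, from cell import ctrl gives the robot as it stands.
- The arm moves only by the tool move_arm, never from a script. Its argument "series" is a list of rows, each an object of numbers: "x", "y", "z": the shift along the tool's x, y, z in m; "spin": the turn about the tool's z in degrees. A call has 1 to 12 rows; each row shifts and turns the commanded pose from where the row before left it, along the tool's axes as they then stand; what a row does not reach is not made up. A row lasts 1/12 s, in which the tool goes at most 41.7 mm and 7.16 degrees, less where a joint would pass 70% of its speed; a pose out of reach is approached as far as the arm can. A call with a gripper value outside its range is refused whole. "hand" is the opening, from 0 (shut) to 1 (fully open), set as the call begins (left out, the last holds). The fingers move at their own pace and stop on an object; "newtons" is the grip in N (left out, the last holds). Time passes only in rows, so rows that do not move let the fingers close. It gives the time, the measured TCP pose, the force, the opening and the grip force at its end, in the units of the state.
- ctrl.get_state(): the state, without advancing time (a new reading comes with each control period).
- ctrl.snapshot(name): name is "scene" or "top" or "wrist"; returns a dict with "img" (400x640x3 uint8, red, green, blue), "fx", "fy", "cx", "cy" (pixels), "k1" (the pictures are not rectified: a ray, as slopes to the right and down, at radius r is drawn at 1 + k1 r^2 times it, then the intrinsics apply), "extrinsics" (4x4, takes a point from camera to world coordinates); the wrist camera has in their place "mount" (4x4, takes a point from camera to tool coordinates, whose origin is the TCP and whose axes are the flange's). Camera axes: x right, y up, looking along -z (the intrinsics and any distortion apply to the point x, -y, -z); pixel columns grow to the right and rows downward; lengths in m; the calibration is good to about 2 mm. A picture is of the moment at which its call begins: read the wrist's pose just before it. There is no depth.
- ctrl.sign_off(): hands the job in; it is judged then, once.
The state is a dict: "clock": time; "joint_pos": joint angles; "dq": joint speeds; "effort": joint torques, N m; "eef_pos": TCP position; "tcp_rot": TCP orientation; "ft_force": force on the tool from outside, world axes, zero at the start; "wrist_torque": the same for the moment, N m; "gripper_width": finger opening in m; "finger_force": force on a finger pad.
Only numpy, scipy, OpenCV 4.12 (cv2) and the standard library are available. Lean on these libraries where they do the work, as an engineer would, in place of code of your own. Each camera call takes 0.05 s, during which the arm holds its last target. There are 200 camera calls.

## Working session

There is one attempt and no reset: what is moved stays moved. The work goes in short steps, Python scripts to look and compute and a tool call to move; the robot and the scene stay as the last step left them, time stands still between calls to the robot, and variables do not carry over. Pictures are saved under pics/ and viewed, at most 10 in all, crops included, and the job is handed in when it is done.

Besides the shell and the picture viewer there is one more tool, called after ">>>" as name([rows], argument=value, ...), one row to a line, values as JSON. move_arm: Moves the arm, as the interface text tells. Its arguments: {"type":"object","properties":{"series":{"type":"array"},"hand":{"type":"number"},"newtons":{"type":"number"}},"required":["series"]}

```bash
mkdir -p pics
python3 - <<'E'
from cell import ctrl
import cv2,numpy as np,pickle
s=ctrl.get_state();print(s)
d={}
for n in("scene","top"):
    p=ctrl.snapshot(n);d[n]=p
    cv2.imwrite(f"pics/{n}0.png",p["img"][:,:,::-1])
    print(n,{k:v for k,v in p.items() if k!="img"})
pickle.dump(d,open("d0.pkl","wb"))
E
```

```text
{'clock': 0.0, 'joint_pos': array([ 1.22412608,  0.38422532,  0.016392  ,  1.37117601, -0.00629788,
        1.38825548, -0.04648486]), 'dq': array([ 0.00099272, -0.00093487,  0.00070145, -0.00031036, -0.00026784,
        0.00095643,  0.00061674]), 'effort': array([ 2.60925788e-05, -6.27593851e+01,  8.44366997e-01, -3.71819651e+01,
        1.64820312e-02,  1.40136253e-02, -1.47519023e-05]), 'eef_pos': array([ 0.17485895, -0.59948739,  0.23027716]), 'tcp_rot': array([ 9.89946265e-01,  1.41440368e-01, -1.65623718e-04, -9.93537672e-04]), 'ft_force': array([-0.56195823, -0.10520366,  0.80435032]), 'wrist_torque': array([0.00992148, 0.02070064, 0.03354068]), 'finger_force': 0.0, 'gripper_width': 0.0853633233145449}
scene {'fx': 435.4255998763485, 'fy': 435.4255998763485, 'cx': 320.83954107669894, 'cy': 206.71983502176337, 'k1': 0.004438082569387836, 'extrinsics': array([[ 0.23742215, -0.59195519,  0.77020762,  1.50107262],
       [ 0.9713357 ,  0.13509259, -0.19559382, -0.24040641],
       [ 0.01173344,  0.79456846,  0.60706118,  0.86109193],
       [ 0.        ,  0.        ,  0.        ,  1.        ]])}
top {'fx': 382.52869995063116, 'fy': 382.52869995063116, 'cx': 314.00951434362213, 'cy': 196.39017143029952, 'k1': -0.06595998048696841, 'extrinsics': array([[-0.02357355,  0.98721672, -0.15763069,  0.35611967],
       [-0.99963591, -0.02534713, -0.00925032,  0.00199267],
       [-0.01312756,  0.15735524,  0.98745481,  1.28090815],
       [ 0.        ,  0.        ,  0.        ,  1.        ]])}
```

View pics/top0.png

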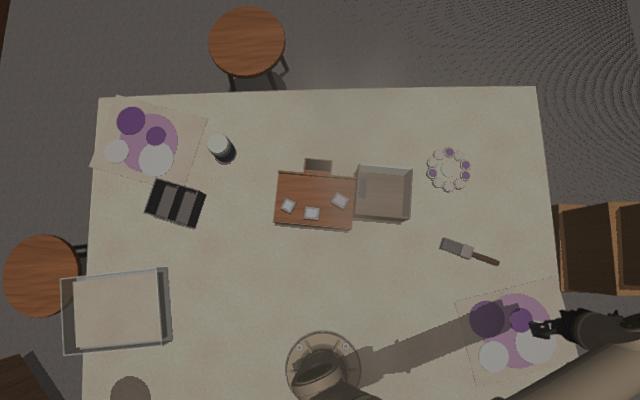

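View pics/scene0.png

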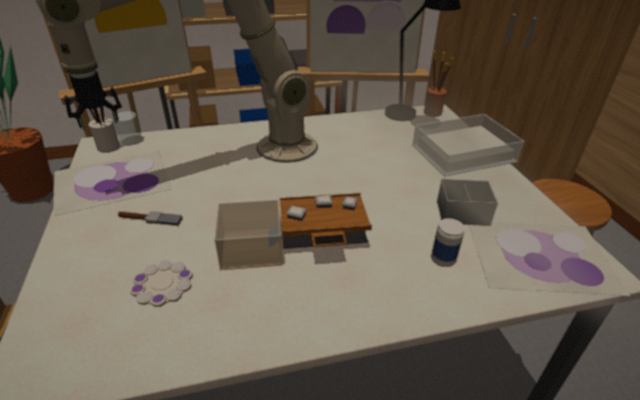

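The top view shows the tray at about (275–355, 172–230), with the lip at (318,166), the box at (355–412, 165–220) and the tins at (288,206), (312,213) and (340,201). The loader axes are nearly the world axes.

```bash
cat > h.py <<'E'
import numpy as np,cv2
def ray(p,u,v,E=None):
    E=p["extrinsics"] if E is None else E
    k=np.array([[p["fx"],0,p["cx"]],[0,p["fy"],p["cy"]],[0,0,1.]])
    x,y=cv2.undistortPoints(np.array([[[u,v]]],float),k,np.array([p["k1"],0,0,0.]))[0,0]
    return E[:3,3],E[:3,:3]@np.array([x,-y,-1])
def onz(p,u,v,z,E=None):
    o,d=ray(p,u,v,E);return o+d*(z-o[2])/d[2]
def pix(p,X,E=None):
    E=p["extrinsics"] if E is None else E
    c=np.linalg.inv(E)@np.append(X,1);x,y=c[0]/-c[2],-c[1]/-c[2]
    f=1+p["k1"]*(x*x+y*y);return np.array([p["cx"]+p["fx"]*x*f,p["cy"]+p["fy"]*y*f])
E
python3 - <<'E'
import pickle,cv2
d=pickle.load(open("d0.pkl","rb"));im=d["top"]["img"][150:240,265:425,::-1]
cv2.imwrite("pics/tcrop.png",cv2.resize(im,None,fx=5,fy=5,interpolation=cv2.INTER_CUBIC))
E
```

```text
(no output)
```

View pics/tcrop.png

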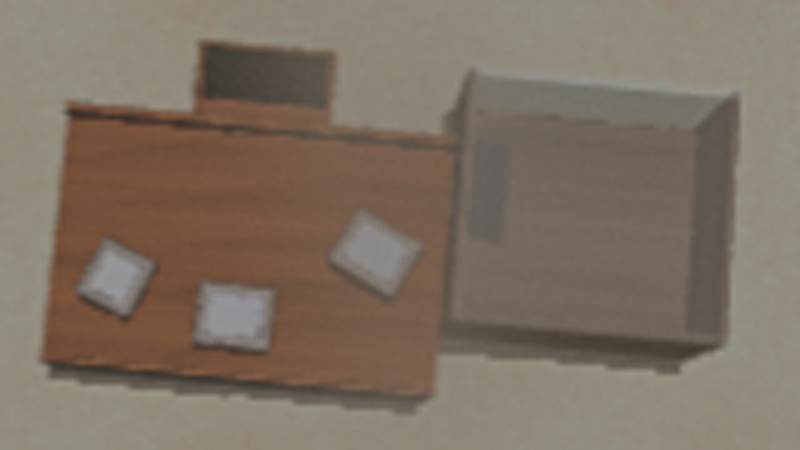

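The upscaled crop shows the fence, lip, box top and tins clearly. Next I fit the loader pose from their corners.

Run:
```python
import pickle,numpy as np
from h import *
d=pickle.load(open("d0.pkl","rb"));p=d["top"]
L=[(70,102,84,150,89),(203,40,138,70,75),(333,50,138,-20,75),(475,68,125,-104,113),(738,93,125,-275,113),(458,137,84,-100,89),(43,360,-78,150,83),(433,396,-78,-100,83)]
A=np.array([[a[2],a[3]] for a in L])/1e3
B=np.array([onz(p,a[0]/5+265-.4,a[1]/5+150-.4,a[4]/1e3)[:2] for a in L])
a=A-A.mean(0);b=B-B.mean(0)
th=np.arctan2((a[:,0]*b[:,1]-a[:,1]*b[:,0]).sum(),(a*b).sum());R=np.array([[np.cos(th),-np.sin(th)],[np.sin(th),np.cos(th)]])
t=B.mean(0)-R@A.mean(0)
print(np.degrees(th),t,"\nres mm",np.round((B-A@R.T-t)*1e3,1).tolist())
for n,q in dict(lip=(112,25),pre=(112,25),beh=(58,190),end=(58,-88)).items():print(n,R@np.array(q)/1e3+t)
for c in[(118,278),(235,316),(376,254)]:
    X=onz(p,c[0]/5+264.6,c[1]/5+149.6,.095)[:2];print("tin loader",R.T@(X-t)*1e3)
# check in scene view
for q in[(112,25,75),(84,150,89),(125,-275,113)]:
    print(pix(d["scene"],np.append(R@np.array(q[:2])/1e3+t,q[2]/1e3)))
```

```text
-6.692006608771002 [ 0.53220612 -0.01259193] 
res mm [[1.6, -2.3], [-0.5, -2.0], [1.0, 3.2], [-0.0, -2.0], [-0.2, 3.6], [1.4, -0.7], [-1.9, -2.0], [-1.4, 2.1]]
lip [ 0.64635636 -0.00081386]
pre [ 0.64635636 -0.00081386]
beh [0.61195208 0.16935472]
end [ 0.57955613 -0.10675125]
tin loader [-25.03554035 104.96457838]
tin loader [-42.14546982  29.72023698]
tin loader [  4.82827064 -54.58431329]
[328.41587467 238.49542146]
[371.7514401  224.76750012]
[213.63695196 239.25594499]
```

>>> move_arm([
  {"spin":5.75},
  {"spin":5.75},
  {"spin":5.75},
  {"spin":5.75},
  {"x":0.0166,"y":-0.0271},
  {"x":0.0166,"y":-0.0271},
  {"x":0.0166,"y":-0.0271},
  {"x":0.0166,"y":-0.0271},
  {"x":0.0166,"y":-0.0271},
  {"x":0.0166,"y":-0.0271},
  {"x":0.0166,"y":-0.0271},
  {"x":0.0166,"y":-0.0271},
], hand=0)

```text
schema error: expected keys x, y, z, spin
```

>>> move_arm([
  {"x":0.0166,"y":-0.0271},
  {"x":0.0166,"y":-0.0271},
  {"x":0.0166,"y":-0.0271},
  {"x":0.0166,"y":-0.0271},
  {"x":0.0166,"y":-0.0271},
  {"x":0.0166,"y":-0.0271},
  {"x":0.0166,"y":-0.0271},
  {"x":0.0166,"y":-0.0271},
  {"x":0.0166,"y":-0.0271},
  {"x":0.0166,"y":-0.0271},
  {"x":0.0166,"y":-0.0271},
  {"x":0.0166,"y":-0.0271},
])

```text
schema error: expected keys x, y, z, spin
```

All four keys are needed in every row.

>>> move_arm([
  {"x":0,"y":0,"z":0,"spin":5.75},
  {"x":0,"y":0,"z":0,"spin":5.75},
  {"x":0,"y":0,"z":0,"spin":5.75},
  {"x":0,"y":0,"z":0,"spin":5.75},
  {"x":0.0166,"y":-0.0271,"z":0,"spin":0},
  {"x":0.0166,"y":-0.0271,"z":0,"spin":0},
  {"x":0.0166,"y":-0.0271,"z":0,"spin":0},
  {"x":0.0166,"y":-0.0271,"z":0,"spin":0},
  {"x":0.0166,"y":-0.0271,"z":0,"spin":0},
  {"x":0.0166,"y":-0.0271,"z":0,"spin":0},
  {"x":0.0166,"y":-0.0271,"z":0,"spin":0},
  {"x":0.0166,"y":-0.0271,"z":0,"spin":0},
], hand=0)

```text
clock: 1.1
eef_pos: [0.3329, -0.3987, 0.231]
tcp_rot: [0.998, -0.059, -0.0, -0.0]
ft_force: [0.8, 0.3, -0.0]
gripper_width: -0.0001
finger_force: 0.0
```

>>> move_arm([
  {"x":0.0166,"y":-0.0271,"z":0,"spin":0},
  {"x":0.0166,"y":-0.0271,"z":0,"spin":0},
  {"x":0.0166,"y":-0.0271,"z":0,"spin":0},
  {"x":0.0166,"y":-0.0271,"z":0,"spin":0},
  {"x":0.0166,"y":-0.0271,"z":0,"spin":0},
  {"x":0.0166,"y":-0.0271,"z":0,"spin":0},
  {"x":0.0166,"y":-0.0271,"z":0,"spin":0},
  {"x":0.0166,"y":-0.0271,"z":0,"spin":0},
  {"x":0.0166,"y":-0.0271,"z":0,"spin":0},
  {"x":0.0166,"y":-0.0271,"z":0,"spin":0},
  {"x":0.0166,"y":-0.0271,"z":0,"spin":0},
  {"x":0.0166,"y":-0.0271,"z":0,"spin":0},
])

```text
clock: 2.1
eef_pos: [0.5688, -0.0994, 0.2309]
tcp_rot: [0.998, -0.059, -0.0, -0.0]
ft_force: [-0.1, 0.4, 0.9]
gripper_width: 0.0005
finger_force: 0.0
```

>>> move_arm([
  {"x":0.0166,"y":-0.0271,"z":0,"spin":0},
  {"x":0.0166,"y":-0.0271,"z":0,"spin":0},
  {"x":0.0166,"y":-0.0271,"z":0,"spin":0},
  {"x":0.0166,"y":-0.0271,"z":0,"spin":0},
  {"x":0,"y":0,"z":0.02,"spin":0},
  {"x":0,"y":0,"z":0.03,"spin":0},
  {"x":0,"y":0,"z":0.03,"spin":0},
  {"x":0,"y":0,"z":0.03,"spin":0},
  {"x":0,"y":0,"z":0.02,"spin":0},
  {"x":0,"y":0,"z":0,"spin":0},
])

```text
clock: 2.93
eef_pos: [0.6434, -0.0012, 0.0953]
tcp_rot: [0.998, -0.059, -0.005, 0.0]
ft_force: [-1.5, -0.9, -1.3]
gripper_width: 0.0003
finger_force: 0.0
```

Run:
```python
from cell import ctrl
import cv2,pickle
s=ctrl.get_state();p=ctrl.snapshot("wrist");p["s"]=s;pickle.dump(p,open("w1.pkl","wb"))
print(s["eef_pos"],s["tcp_rot"],p["mount"]);cv2.imwrite("pics/w1.png",p["img"][:,:,::-1])
```

```text
[ 0.64336362 -0.00120689  0.09525757] [ 9.98263599e-01 -5.87022275e-02 -4.86845215e-03  3.64137554e-04] [[-1.25825855e-03  9.64323060e-01  2.64725240e-01  6.75831230e-02]
 [ 9.99998967e-01  1.02939481e-03  1.00325945e-03 -2.35385250e-04]
 [ 6.94959432e-04  2.64726229e-01 -9.64323359e-01 -1.43318463e-01]
 [ 0.00000000e+00  0.00000000e+00  0.00000000e+00  1.00000000e+00]]
```

View pics/w1.png

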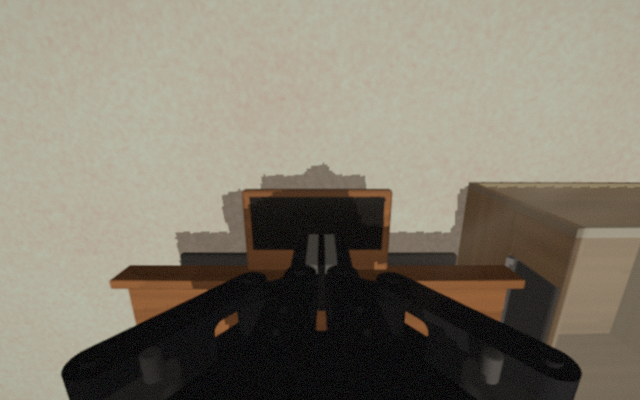

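The wrist view shows the shut fingertips (about (320,240)) over the pad (250–390, 197–250), slightly to its inner side. I shift outward 6 mm and press.

>>> move_arm([
  {"x":0.006,"y":0,"z":0.005,"spin":0},
  {"x":0,"y":0,"z":0.01,"spin":0},
  {"x":0,"y":0,"z":0.006,"spin":0},
  {"x":0,"y":0,"z":0.005,"spin":0},
  {"x":0,"y":0,"z":0.005,"spin":0},
  {"x":0,"y":0,"z":0.005,"spin":0},
  {"x":0,"y":0,"z":0.005,"spin":0},
  {"x":0,"y":0,"z":0.004,"spin":0},
  {"x":0,"y":0,"z":0.004,"spin":0},
  {"x":0,"y":0,"z":0.004,"spin":0},
  {"x":0,"y":0,"z":0.004,"spin":0},
  {"x":0,"y":0,"z":0,"spin":0},
])

```text
clock: 3.98
eef_pos: [0.6534, -0.0013, 0.0445]
tcp_rot: [0.998, -0.059, 0.001, -0.0]
ft_force: [1.8, 0.8, 3.8]
gripper_width: -0.0001
finger_force: 2.0
```

Run:
```python
from cell import ctrl
import cv2,pickle,numpy as np
s=ctrl.get_state();print(s["eef_pos"],s["ft_force"])
t=ctrl.snapshot("top")["img"][150:240,265:425,::-1]
c=ctrl.snapshot("scene")["img"][160:280,200:400,::-1]
t=cv2.resize(t,(800,450)[:2],interpolation=cv2.INTER_CUBIC);t=cv2.resize(t,(500,281));c=cv2.resize(c,(500,300),interpolation=cv2.INTER_CUBIC)
cv2.imwrite("pics/t2.png",np.vstack([t,c]))
```

```text
[ 0.65342662 -0.00128018  0.04446267] [1.78342726 0.83891237 3.81029901]
```

View pics/t2.png

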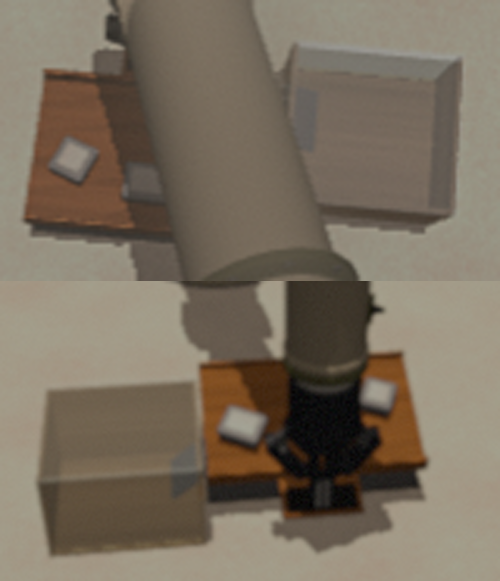

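The tray is about 0.27 rad down, and the tins have barely moved (in the combined picture, top-view tins at (72,160) and (145,180)). I press further and hold.

>>> move_arm([
  {"x":0,"y":0,"z":0.003,"spin":0},
  {"x":0,"y":0,"z":0.003,"spin":0},
  {"x":0,"y":0,"z":0.003,"spin":0},
  {"x":0,"y":0,"z":0.002,"spin":0},
  {"x":0,"y":0,"z":0.002,"spin":0},
  {"x":0,"y":0,"z":0.001,"spin":0},
  {"x":0,"y":0,"z":0,"spin":0},
  {"x":0,"y":0,"z":0,"spin":0},
  {"x":0,"y":0,"z":0,"spin":0},
  {"x":0,"y":0,"z":0,"spin":0},
  {"x":0,"y":0,"z":0,"spin":0},
  {"x":0,"y":0,"z":0,"spin":0},
])

```text
clock: 5.08
eef_pos: [0.653, -0.0015, 0.0304]
tcp_rot: [0.998, -0.059, 0.0, -0.0]
ft_force: [0.3, -0.7, 3.5]
gripper_width: 0.0004
finger_force: 1.5
```

```bash
cat > look.py <<'E'
import sys
from cell import ctrl
import cv2,pickle,numpy as np
s=ctrl.get_state();print(s["clock"],s["eef_pos"],s["ft_force"])
T=ctrl.snapshot("top");S=ctrl.snapshot("scene");pickle.dump((T,S),open(sys.argv[1]+".pkl","wb"))
t=cv2.resize(T["img"][150:240,265:425,::-1],(533,300),interpolation=cv2.INTER_CUBIC);c=cv2.resize(S["img"][170:278,205:397,::-1],(533,300),interpolation=cv2.INTER_CUBIC)
cv2.imwrite(f"pics/{sys.argv[1]}.png",np.vstack([t,c]))
E
python3 look.py t3
```

```text
5.0833 [ 0.65301365 -0.00154185  0.0304193 ] [ 0.31497694 -0.72564548  3.46224933]
```

View pics/t3.png

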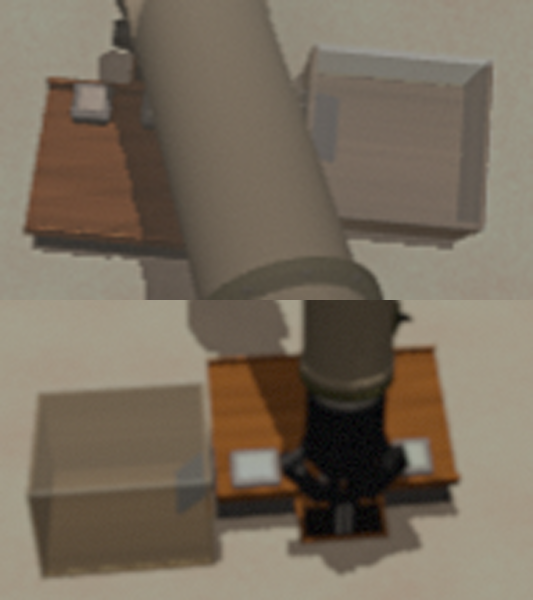

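The tins at both ends lie flush against the fence, and the middle one is hidden by the arm. I release slowly, then go beyond the open end.

>>> move_arm([
  {"x":0,"y":0,"z":-0.003,"spin":0},
  {"x":0,"y":0,"z":-0.004,"spin":0},
  {"x":0,"y":0,"z":-0.004,"spin":0},
  {"x":0,"y":0,"z":-0.004,"spin":0},
  {"x":0,"y":0,"z":-0.004,"spin":0},
  {"x":0,"y":0,"z":-0.004,"spin":0},
  {"x":0,"y":0,"z":-0.004,"spin":0},
  {"x":0,"y":0,"z":-0.004,"spin":0},
  {"x":0,"y":0,"z":-0.004,"spin":0},
  {"x":0,"y":0,"z":-0.004,"spin":0},
  {"x":0,"y":0,"z":-0.006,"spin":0},
  {"x":0,"y":0,"z":-0.01,"spin":0},
])

```text
clock: 6.18
eef_pos: [0.6521, -0.0015, 0.0848]
tcp_rot: [0.998, -0.059, -0.001, 0.0]
ft_force: [0.6, -0.1, -0.5]
gripper_width: 0.0003
finger_force: 0.0
```

>>> move_arm([
  {"x":0,"y":0,"z":-0.03,"spin":0},
  {"x":0,"y":0,"z":-0.03,"spin":0},
  {"x":0,"y":0,"z":-0.02,"spin":0},
  {"x":-0.01,"y":-0.02,"z":0,"spin":0},
  {"x":-0.01,"y":-0.03,"z":0,"spin":0},
  {"x":-0.01,"y":-0.03,"z":0,"spin":0},
  {"x":-0.01,"y":-0.03,"z":0,"spin":0},
  {"x":-0.01,"y":-0.03,"z":0,"spin":0},
  {"x":-0.01,"y":-0.02,"z":0,"spin":0},
  {"x":0,"y":0,"z":0,"spin":0},
])

```text
clock: 7.02
eef_pos: [0.6094, 0.1722, 0.1665]
tcp_rot: [0.999, -0.054, -0.0, -0.002]
ft_force: [-0.2, 2.3, -0.3]
gripper_width: 0.0
finger_force: 0.0
```

```bash
python3 look.py t4
```

```text
7.0167 [0.60943967 0.17220846 0.16647622] [-0.19322845  2.28972777 -0.26494959]
```

View pics/t4.png

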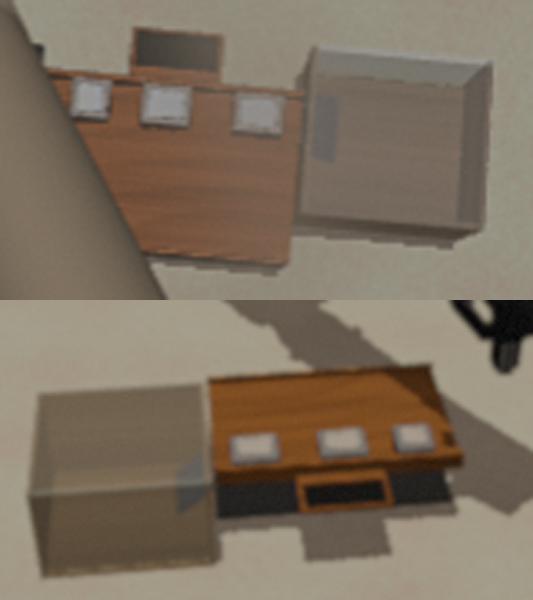

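The tray is back level and three tins form one row at the fence (top-view tins at (91,100), (166,104), (257,114)). I turn the tool 90° so the finger linkages don't spread over the box.

Run:
```python
from cell import ctrl
import pickle
from h import *
print(ctrl.get_state()["joint_pos"])
T,S=pickle.load(open("t4.pkl","rb"))
th=np.radians(-6.692);R=np.array([[np.cos(th),-np.sin(th)],[np.sin(th),np.cos(th)]]);t=np.array([.5322,-.0126])
im=T["img"][150:200,265:425];hsv=cv2.cvtColor(im,cv2.COLOR_RGB2HSV)
m=((hsv[...,1]<60)&(hsv[...,2]>115)).astype(np.uint8)
n,l,st,ce=cv2.connectedComponentsWithStats(m)
for i in range(1,n):
    if 20<st[i,4]<250: print(st[i],(R.T@(onz(T,ce[i][0]+265,ce[i][1]+150,.095)[:2]-t)*1e3).round(1))
```

```text
[-0.01626122  0.4728895  -0.42102666  1.42357066  0.1950531   1.28581607
 -2.1365287 ]
[ 22  23  11  12 109] [ 60.4 102.6]
[ 43  25  15  13 157] [60.  29.8]
[ 70  27  16  13 167] [ 60.  -58.2]
```

>>> move_arm([
  {"x":0,"y":0,"z":0,"spin":-7.1},
  {"x":0,"y":0,"z":0,"spin":-7.1},
  {"x":0,"y":0,"z":0,"spin":-7.1},
  {"x":0,"y":0,"z":0,"spin":-7.1},
  {"x":0,"y":0,"z":0,"spin":-7.1},
  {"x":0,"y":0,"z":0,"spin":-7.1},
  {"x":0,"y":0,"z":0,"spin":-7.1},
  {"x":0,"y":0,"z":0,"spin":-7.1},
  {"x":0,"y":0,"z":0,"spin":-7.1},
  {"x":0,"y":0,"z":0,"spin":-7.1},
  {"x":0,"y":0,"z":0,"spin":-7.1},
  {"x":0,"y":0,"z":0,"spin":-7.1},
])

```text
clock: 8.12
eef_pos: [0.6129, 0.1621, 0.1656]
tcp_rot: [0.774, 0.634, -0.0, 0.001]
ft_force: [-1.0, 0.3, 0.1]
gripper_width: 0.0001
finger_force: 0.0
```

>>> move_arm([
  {"x":0,"y":0,"z":0,"spin":-4.8},
  {"x":0,"y":0,"z":0.02,"spin":0},
  {"x":0,"y":0,"z":0.02,"spin":0},
  {"x":0,"y":0,"z":0.02,"spin":0},
  {"x":0,"y":0,"z":0.015,"spin":0},
  {"x":0,"y":0,"z":0.008,"spin":0},
  {"x":0,"y":0,"z":0,"spin":0},
  {"x":0,"y":0,"z":0,"spin":0},
])

```text
clock: 8.78
eef_pos: [0.6126, 0.1635, 0.0827]
tcp_rot: [0.748, 0.664, -0.0, 0.0]
ft_force: [-0.4, 0.7, -0.3]
gripper_width: 0.0002
finger_force: 0.0
```

```bash
cat > where.py <<'E'
from cell import ctrl
import numpy as np
s=ctrl.get_state();th=np.radians(-6.692);d=s["eef_pos"][:2]-[.5322,-.0126]
c,n=np.cos(th),np.sin(th);q=s["tcp_rot"]
print(s["clock"],"loader xy",c*d[0]+n*d[1],-n*d[0]+c*d[1],"z",s["eef_pos"][2],"yaw",np.degrees(2*np.arctan2(q[1],q[0])),s["ft_force"],s["joint_pos"][6])
E
python3 where.py
```

```text
8.7833 loader xy 0.05930871788589828 0.18423082789863926 z 0.08271943463656214 yaw 83.18195958383852 [-0.37747375  0.73847726 -0.26728571] -0.7069893526760987
```

>>> move_arm([
  {"x":-0.02,"y":0,"z":0,"spin":0},
  {"x":-0.02,"y":0,"z":0,"spin":0},
  {"x":-0.006,"y":0,"z":0,"spin":0},
  {"x":-0.007,"y":0,"z":0,"spin":0},
  {"x":-0.008,"y":0,"z":0,"spin":0},
  {"x":-0.008,"y":0,"z":0,"spin":0},
  {"x":-0.008,"y":0,"z":0,"spin":0},
  {"x":-0.008,"y":0,"z":0,"spin":0},
  {"x":-0.008,"y":0,"z":0,"spin":0},
  {"x":-0.008,"y":0,"z":0,"spin":0},
  {"x":-0.008,"y":0,"z":0,"spin":0},
  {"x":-0.008,"y":0,"z":0,"spin":0},
])

```text
clock: 9.78
eef_pos: [0.5983, 0.0475, 0.0823]
tcp_rot: [0.747, 0.664, 0.0, -0.0]
ft_force: [-0.3, 0.0, -0.4]
gripper_width: -0.0002
finger_force: 0.2
```

```bash
python3 where.py; python3 look.py t5
```

```text
9.7833 loader xy 0.058644419277624545 0.0673877958402026 z 0.0823098355230311 yaw 83.26311759303128 [-0.32891118  0.0161743  -0.41910881] -0.517069399354775
9.7833 [0.59829771 0.04749472 0.08230984] [-0.32891118  0.0161743  -0.41910881]
```

View pics/t5.png

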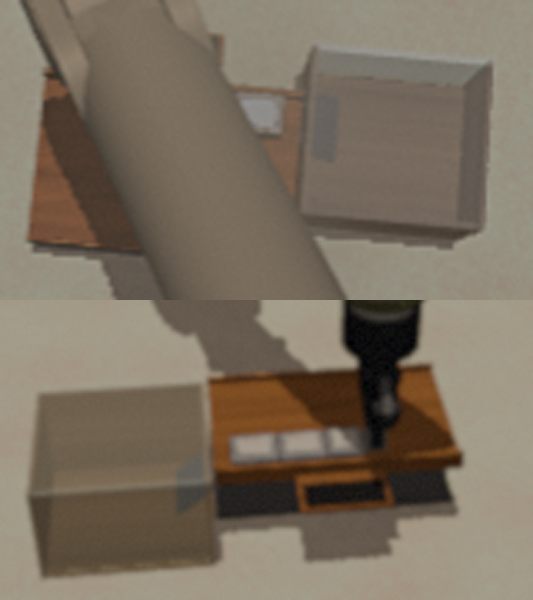

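The row is closed up and straight against the fence (scene part, tins at (254,447), (302,443), (348,440)). I keep pushing.

>>> move_arm([
  {"x":-0.007,"y":0,"z":0,"spin":0},
  {"x":-0.007,"y":0,"z":0,"spin":0},
  {"x":-0.007,"y":0,"z":0,"spin":0},
  {"x":-0.007,"y":0,"z":0,"spin":0},
  {"x":-0.007,"y":0,"z":0,"spin":0},
  {"x":-0.007,"y":0,"z":0,"spin":0},
  {"x":-0.007,"y":0,"z":0,"spin":0},
  {"x":-0.007,"y":0,"z":0,"spin":0},
  {"x":-0.007,"y":0,"z":0,"spin":0},
  {"x":-0.007,"y":0,"z":0,"spin":0},
  {"x":-0.007,"y":0,"z":0,"spin":0},
  {"x":-0.007,"y":0,"z":0,"spin":0},
])

```text
clock: 10.88
eef_pos: [0.5885, -0.0356, 0.0823]
tcp_rot: [0.747, 0.664, 0.0, -0.0]
ft_force: [0.1, 2.1, 0.4]
gripper_width: -0.0002
finger_force: 0.7
```

```bash
python3 where.py; python3 look.py t6
```

```text
10.8833 loader xy 0.05855006725555501 -0.016279367698080385 z 0.0823181956163085 yaw 83.27383696574223 [0.08813254 2.12645304 0.36937499] -0.36885552146556877
10.8833 [ 0.58845409 -0.03559142  0.0823182 ] [0.08813254 2.12645304 0.36937499]
```

View pics/t6.png

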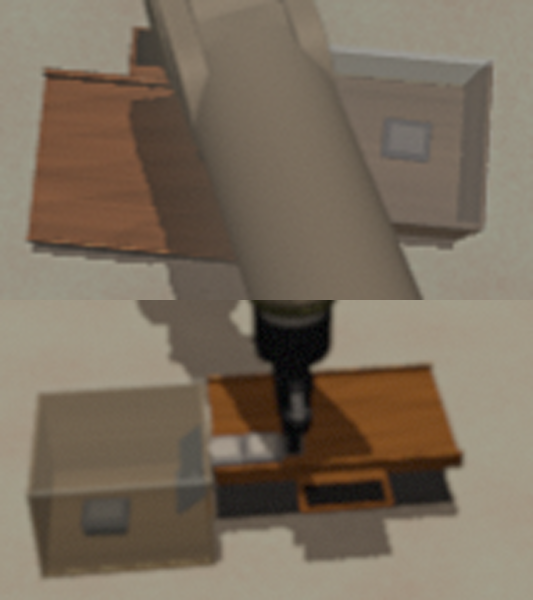

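The first tin is on the box floor (scene part (105,514)) and the second is entering.

>>> move_arm([
  {"x":-0.006,"y":0,"z":0,"spin":0},
  {"x":-0.006,"y":0,"z":0,"spin":0},
  {"x":-0.006,"y":0,"z":0,"spin":0},
  {"x":-0.006,"y":0,"z":0,"spin":0},
  {"x":-0.006,"y":0,"z":0,"spin":0},
  {"x":-0.006,"y":0,"z":0,"spin":0},
  {"x":-0.006,"y":0,"z":0,"spin":0},
  {"x":-0.006,"y":0,"z":0,"spin":0},
  {"x":-0.006,"y":0,"z":0,"spin":0},
  {"x":-0.006,"y":0,"z":0,"spin":0},
  {"x":-0.006,"y":0,"z":0,"spin":0},
  {"x":-0.004,"y":0,"z":0,"spin":0},
])

```text
clock: 11.98
eef_pos: [0.5802, -0.106, 0.0823]
tcp_rot: [0.748, 0.664, -0.0, 0.0]
ft_force: [-0.0, -0.6, 0.7]
gripper_width: -0.0006
finger_force: 0.0
```

>>> move_arm([
  {"x":-0.003,"y":0,"z":0,"spin":0},
  {"x":0,"y":0,"z":0,"spin":0},
  {"x":0,"y":0,"z":0,"spin":0},
  {"x":0,"y":0,"z":0,"spin":0},
])

```text
clock: 12.32
eef_pos: [0.58, -0.1073, 0.0824]
tcp_rot: [0.747, 0.665, 0.0, -0.0]
ft_force: [-0.3, -0.5, -0.0]
gripper_width: 0.0002
finger_force: 0.0
```

```bash
python3 where.py; python3 look.py t7
```

```text
12.3167 loader xy 0.05854151621663477 -0.088468935644352 z 0.0823511059467942 yaw 83.28973948657409 [-2.62974540e-01 -5.04854473e-01 -2.51419885e-04] -0.2397213754296764
12.3167 [ 0.5800332  -0.10728815  0.08235111] [-2.62974540e-01 -5.04854473e-01 -2.51419885e-04]
```

View pics/t7.png

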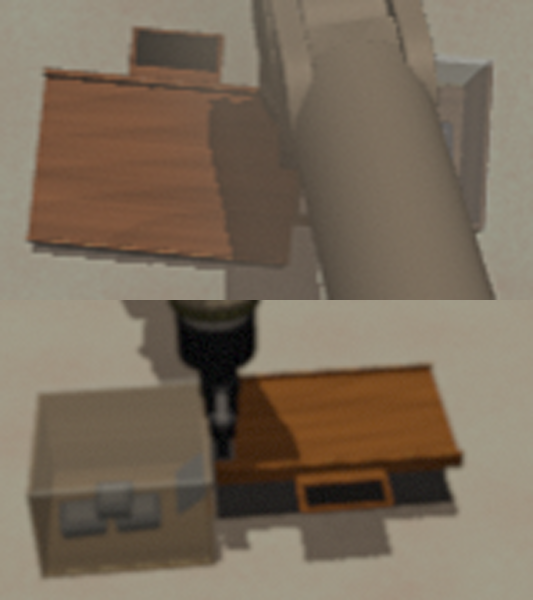

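All three tins are in the box (scene part, (82,517), (115,498), (138,510)). I back off, rise, and check the flap numerically against the earlier shut state, since the picture budget is used up.

>>> move_arm([
  {"x":0.01,"y":0,"z":0,"spin":0},
  {"x":0.02,"y":0,"z":0,"spin":0},
  {"x":0.03,"y":0,"z":-0.01,"spin":0},
  {"x":0.03,"y":0,"z":-0.02,"spin":0},
  {"x":0.03,"y":0,"z":-0.025,"spin":0},
  {"x":0.03,"y":0,"z":-0.025,"spin":0},
  {"x":0.03,"y":0,"z":-0.02,"spin":0},
  {"x":0.03,"y":0,"z":0,"spin":0},
  {"x":0.03,"y":0,"z":0,"spin":0},
  {"x":0.03,"y":0,"z":0,"spin":0},
  {"x":0,"y":0,"z":0,"spin":0},
  {"x":0,"y":0,"z":0,"spin":0},
])

```text
clock: 13.42
eef_pos: [0.6106, 0.1645, 0.1823]
tcp_rot: [0.746, 0.666, 0.0, -0.001]
ft_force: [0.2, -1.3, 0.3]
gripper_width: -0.0001
finger_force: 0.0
```

```bash
python3 where.py; python3 look.py t8
python3 - <<'E'
import pickle,numpy as np,cv2
from h import *
th=np.radians(-6.692);R=np.array([[np.cos(th),-np.sin(th)],[np.sin(th),np.cos(th)]]);t=np.array([.5322,-.0126])
W=lambda x,y,z:np.append(R@np.array([x,y])/1e3+t,z/1e3)
a=pickle.load(open("t4.pkl","rb"));b=pickle.load(open("t8.pkl","rb"))
d0=pickle.load(open("d0.pkl","rb"))
for i,n in enumerate(("top","scene")):
    # flap shut plane and swung band inside the box
    for nm,P in dict(shut=[(28,-106,106),(88,-106,106),(88,-106,73),(28,-106,73)],open=[(28,-109,106),(88,-109,106),(88,-138,95),(28,-138,95)]).items():
        q=np.array([pix(a[i],W(*p)) for p in P]);m=np.zeros((400,640),np.uint8);cv2.fillPoly(m,[q.round().astype(int)],1)
        D=np.abs(a[i]["img"].astype(int)-b[i]["img"]).mean(2)
        print(n,nm,q.round().tolist(),"mean/max diff",D[m>0].mean().round(1),D[m>0].max())
    D=np.abs(d0[n]["img"].astype(int)-b[i]["img"]).mean(2)
    print(n,"bystander diffs",{k:round(D[v].mean(),1) for k,v in (dict(tub=np.s_[178:230,143:207],pal=np.s_[145:195,424:474],tumbler=np.s_[132:165,205:238],brush=np.s_[235:268,436:502]) if i==0 else dict(tub=np.s_[178:225,436:498],pal=np.s_[258:308,128:196],tumbler=np.s_[218:266,430:466],brush=np.s_[206:226,115:184])).items()})
    # blueish/grey flap mask extents before/after, in the box area
    for lab,pp in(("before",a[i]),("after",b[i])):
        im=pp["img"].astype(int);m=((im[...,2]-im[...,0])>-6);r=np.s_[172:202,355:372] if i==0 else np.s_[212:248,262:285]
        ys,xs=np.nonzero(m[r]);print(lab,len(xs),xs.mean().round(1) if len(xs) else 0,ys.mean().round(1) if len(xs) else 0,xs.min(),xs.max())
E
```

```text
13.4167 loader xy 0.057199458922294596 0.18503357910921564 z 0.18234577246389982 yaw 83.5859469872176 [ 0.23327566 -1.25061395  0.30803183] -0.663296451043579
13.4167 [0.6105721  0.16450736 0.18234577] [ 0.23327566 -1.25061395  0.30803183]
top shut [[357.0, 194.0], [359.0, 175.0], [357.0, 177.0], [356.0, 196.0]] mean/max diff 1.1 3.3333333333333335
top open [[358.0, 194.0], [359.0, 175.0], [368.0, 177.0], [367.0, 196.0]] mean/max diff 0.9 3.6666666666666665
top bystander diffs {'tub': np.float64(3.1), 'pal': np.float64(4.3), 'tumbler': np.float64(29.7), 'brush': np.float64(4.1)}Traceback (most recent call last):
  File "<stdin>", line 18, in <module>
    return umr_minimum(a, axis, None, out, keepdims, initial, where)
ValueError: zero-size array to reduction operation minimum which has no identity
```

Run:
```python
import pickle,numpy as np,cv2
d0=pickle.load(open("d0.pkl","rb"));a=pickle.load(open("t4.pkl","rb"))[1]["img"].astype(int);t6=pickle.load(open("t6.pkl","rb"))[1]["img"].astype(int);b=pickle.load(open("t8.pkl","rb"))[1]["img"].astype(int);z=d0["scene"]["img"].astype(int)
f=np.s_[224:245,264:281]
print("flap vs before",np.abs(a-b).mean(2)[f].mean(),np.abs(a-b).mean(2)[f].max()," open(t6) vs before",np.abs(a-t6).mean(2)[f].mean(),np.abs(a-t6).mean(2)[f].max())
D=np.abs(z-b).mean(2)
for k,v in dict(tub=np.s_[178:225,436:498],pal=np.s_[258:308,128:196],tumbler=np.s_[218:266,430:466],brush=np.s_[206:226,115:184]).items():print(k,D[v].mean().round(1),D[v].max())
```

```text
flap vs before 1.1325863678804857 4.333333333333333  open(t6) vs before 4.364145658263305 33.333333333333336
tub 1.9 5.666666666666667
pal 2.9 6.666666666666667
tumbler 2.6 8.333333333333334
brush 2.7 9.0
```

The flap looks the same as when it was shut, and the bystanders haven't moved.

```bash
python3 -c "
from cell import ctrl
print(ctrl.sign_off())"
```

```text
the job is handed in; nothing more can be done
None
```

I handed the job in at about 13.5 s: all three tins slid into a row and were pushed into the box. The flap looks shut behind them, the tray is level again, and the tub, palette, tumbler and brush are where they were.

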